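Sort two glaze tiles from the sprung holder

TASK

Take the top two test tiles off the spring-loaded holder one at a time, and lay each flat, glaze up, in the tray lined in its own colour: first the green tile in the green tray, then the red tile that the spring lifts up in the red tray. Set them down gently without dropping them, let go, leave the other three tiles in the holder, and do not disturb the jar, cup or tongs.

Things in the scene. Friction and masses are not known exactly. Their poses are not given: they have to be found in the camera images.
- holder: Spring-loaded tile holder, fixed to the shelf: dark 140 x 92 mm steel foot and two aluminium end channels that rise to 81 mm above the shelf and guide the ends and corners of a stack of five tiles with 2 mm play all round. The long sides of the stack are open over the middle 76 mm, so fingers can go down beside a tile there. Origin at the centre of the foot's underside; x along the tiles' length, y across them, z up.
- lift (a joint): Height of the sprung platform under the stack, m: about 0 with all five tiles (top of the stack about 88 mm above the shelf, give or take 4 mm), growing upwards. The spring gives 129 N/m, so that each tile taken off lets the rest rise by about 12 mm and the next tile comes up to about the same height; it settles in about a second. Limits -0.010 and 0.060.
- tile_green_center (a point): Celadon-green glazed stoneware tile, the top of the stack: 100 mm long (x), 60 mm wide (y), 12 mm thick (z), about 160 g, buff clay with glaze on the upper face. This point is its centre, half-way up; z points up out of the glazed face. It lies loose on the tile below.
- tile_red_center (a point): Iron-red glazed tile, second in the stack, directly under the green one. Same size and make as the green tile; this point is its centre, x along its length, z up out of the glazed face.
- tile_white_center (a point): White glazed tile, third in the stack. Same size and make as the green tile; this point is its centre, x along its length, z up out of the glazed face.
- tile_amber_center (a point): Amber glazed tile, fourth in the stack. Same size and make as the green tile; this point is its centre, x along its length, z up out of the glazed face.
- tile_blue_center (a point): Blue glazed tile, at the bottom of the stack, on the platform. Same size and make as the green tile; this point is its centre, x along its length, z up out of the glazed face.
- tray_green_floor (a point): Shallow plywood tray with a green lining, fixed to the shelf: outside 150 x 120 mm (x, y) and 12 mm high, walls 5 mm thick, inside 140 x 110 mm and 6 mm deep. This point is the centre of its inner floor, 6 mm above the shelf; x along its length, z up.
- tray_red_floor (a point): Shallow plywood tray with a red lining, fixed to the shelf: outside 150 x 120 mm (x, y) and 12 mm high, walls 5 mm thick, inside 140 x 110 mm and 6 mm deep. This point is the centre of its inner floor, 6 mm above the shelf; x along its length, z up.
- jar: Lidded white plastic jar, 76 mm across, 105 mm high, loose bystander; origin at the centre of its underside.
- cup: Small celadon cup, 68 mm across the rim, 55 mm high, loose bystander; origin at the centre of its underside.
- tongs: Steel tongs lying flat, 180 mm long (along x), 14 mm high, loose bystander; origin at the centre of their underside.
- tile_box: Closed plywood tile box with a hinged lid, 200 x 160 mm and 60 mm high plus lid and knob, fixed bystander at the right end; origin at the centre of its underside.
There are look-alikes about, which are no part of the job. Leave any pink or purple look-alike of the part that bears tray_green_floor alone.

How it is judged:
On the way, in this order (a step that is already met when the one before it is completed fails the run):
1. the green tile lies released in the green tray while the red tile is still in the holder (x of tile_green_center in the frame of tray_green_floor between -0.045 and 0.045 m and y of tile_green_center in the frame of tray_green_floor between -0.03 and 0.03 m and z of tile_green_center in the frame of tray_green_floor between 0.003 and 0.009 m and angle between tile_green_center's own z axis and vertical below 0.1 rad and linear speed of tile_green below 0.02 m/s and contact force between tile_green and the fingers below 0.1 N and horizontal distance between tile_red_center and holder below 0.008 m), for 0.2 s.
2. the red tile lies released in the red tray (x of tile_red_center in the frame of tray_red_floor between -0.045 and 0.045 m and y of tile_red_center in the frame of tray_red_floor between -0.03 and 0.03 m and z of tile_red_center in the frame of tray_red_floor between 0.003 and 0.009 m and angle between tile_red_center's own z axis and vertical below 0.1 rad and linear speed of tile_red below 0.02 m/s and contact force between tile_red and the fingers below 0.1 N), for 0.2 s.
At the end, for the whole second after the job is handed in: Green and red tile each at rest, released, glaze up and flat (0.1 rad, centre 3-9 mm above the floor) in their own tray, within 45 mm (x) and 30 mm (y) of its centre; the other three still stacked in the holder (within 8 mm, 0.15 rad), lift at 0.015 to 0.033 (all of step 2 and x of tile_green_center in the frame of tray_green_floor between -0.045 and 0.045 m and y of tile_green_center in the frame of tray_green_floor between -0.03 and 0.03 m and z of tile_green_center in the frame of tray_green_floor between 0.003 and 0.009 m and angle between tile_green_center's own z axis and vertical below 0.1 rad and linear speed of tile_green below 0.02 m/s and contact force between tile_green and the fingers below 0.1 N and horizontal distance between each of tile_white_center, tile_amber_center, tile_blue_center and holder below 0.008 m and angle between each of tile_white_center, tile_amber_center, tile_blue_center's own z axis and vertical below 0.15 rad and value of joint lift between 0.015 and 0.033 m); the robot touches nothing.
It fails at once if the jar, cup or tongs knocked out of place (moved over 30 mm) (distance of any of jar, cup, tongs from where it was at the start of the episode above 0.03 m).
It fails at once if a tile dropped (falling free of the fingers faster than 0.7 m/s, a drop of about 25 mm) ((linear speed of tile_green above 0.7 m/s and contact force between tile_green and the fingers below 0.1 N) or (linear speed of tile_red above 0.7 m/s and contact force between tile_red and the fingers below 0.1 N)).
It fails at once if the white, amber or blue tile taken out of the holder (horizontal distance between any of tile_white_center, tile_amber_center, tile_blue_center and holder above 0.03 m).
It also fails if it takes over 64 s, if anything falls off the work surface, if the arm or the gripper's body presses on something with over 40 N, if the wrist force passes 120 N, or if a joint passes its speed limit or range.

ROBOT

A 6-joint arm with a two-finger parallel gripper is mounted at the origin on the work surface. World frame = base frame: x ahead of the robot, y to its left, z up, the work surface at z = 0. Lengths are in m, angles in rad, forces in N, time in s.
With the tool pointing down it reaches from about 0.2 to 0.875 m from the base axis. Payload 3.4 kg.
Tool frame: the origin (TCP) lies between the finger pads; the fingertips stand 25 mm ahead of it and the grasp point (between the pads) lies 6 mm ahead of it (r.nose_length is the z of the fingertips in the tool frame, in m); z points along the fingers, y is the line along which they close (so a half turn about z gives the same grasp; the last joint's range is limited). The gripper opens to 94 mm and grips with 3 to 60 N. Pads are 16 mm wide; open, the fingers measure 119 mm over their backs; the gripper's body (75 mm by 177 mm) begins 78 mm behind the grasp point.
Start: joints at [1.162, 0.276, 1.505, -0, 1.361, -0.121], TCP at [0.163, 0.551, 0.23] pointing down, gripper open.
Joint ranges: [-2.89, 2.89], [-0.75, 2.08], [0.22, 2.7], [-1.18, 4.32], [0.11, 2.71], [-2.7, 2.7]. Speed limits (rad/s): [2.57, 2.57, 3.14, 3.14, 3.14, 3.14].

INTERFACE

Orientations are given as a unit quaternion [w, x, y, z].
In Python, from plant import r, gripper_to, inverse_kinematics, vision, models, telemetry gives the robot as it stands. Calls block until the motion is done:
- r.move_to(position, orientation): joint-space move of the TCP to a pose.
- r.move_l(position, rot=None, vel=0.15, guard=None): straight line of the TCP; rot=None keeps the orientation; vel is the mean speed in m/s. With guard (N) it stops when the force on the tool has changed by that much, and returns True; else False.
- r.movej(angles): joint-space move.
- gripper_to(opening, f_grip=None): finger opening in m; f_grip is the grip in N (None keeps the last); returns when the fingers have stopped.
- r.hold(seconds).
- inverse_kinematics(position, orientation): joint angles nearest the present ones, or None.
- vision.snapshot(name): name is "scene" or "top"; returns the picture (384x512x3 uint8, red, green, blue); there is no depth.
- vision.get_calibration(name): a dict with "fx", "fy", "cx", "cy" (pixels), "position" and "orientation" of the camera in the world. Camera axes: x right, y down, z forward; pixel columns grow to the right and rows downward; lengths in m; the calibration is good to about 2 mm. A picture is of the moment at which its call begins. get_calibration takes no time and is no camera call.
A pose or a line that the arm cannot do raises r.PlanningError and nothing moves.
- r.sign_off(): hands the job in; it is judged then, once.
Trained networks look in the newest picture that a camera, given by its name, has taken for a name from the list of things; names that differ only in an ending like _2 or _b are one class to them, and where a whole thing is asked for, a point or a joint stands for the part that bears it (a point fixed in the world has none). Each returns a list of dicts, best first, with "score" (0 to 1); they miss things now and then, are a little off and sometimes report something else, mostly with a low value. They report only what shows in the picture. A call takes as long as a camera call. They do not tell look-alikes from the thing itself.
- models.boxes_of(thing, camera): "at" ([x, y, z] in m, in world coordinates, good to about 4 mm: the middle of the surface that is visible of it).
- models.regions_of(thing, camera): "pixels" (384x512 bool, what is visible of it).
- models.mark_of(thing, camera): "at" ([x, y, z] in m, in world coordinates, good to about 4 mm: a listed point, or the origin of a listed thing).
Readings, each from a call of its own:
- telemetry.current_t(): time.
- telemetry.current_joints(): joint angles.
- telemetry.current_dq(): joint speeds.
- telemetry.current_joint_efforts(): joint torques, N m.
- telemetry.current_ee_pos(): TCP position.
- telemetry.current_tool_rot(): TCP orientation.
- telemetry.current_wrist_force(): force on the tool from outside, world axes, zero at the start.
- telemetry.current_torque(): the same for the moment, N m.
- telemetry.current_opening(): finger opening in m.
- telemetry.current_finger_force(): force on a finger pad.
Only numpy, scipy, OpenCV 4.12 (cv2) and the standard library are available. Lean on these libraries where they do the work, as an engineer would, in place of code of your own. Each camera call takes 0.05 s, during which the arm holds its last target. There are 200 camera calls.

## Working session

There is one attempt and no reset: what is moved stays moved. The work goes in short steps, each a Python script; the robot and the scene stay as the last script left them, time stands still between calls to the robot, and variables do not carry over. Pictures are saved under pics/ and viewed, at most 10 in all, crops included, and the job is handed in when it is done.

```bash
mkdir -p pics; python3 - <<'E'
from plant import r, vision, models, telemetry
import cv2, numpy as np
ims=[]
for c in("scene","top"):
    im=vision.snapshot(c); cv2.imwrite(f"pics/{c}0.png",im[:,:,::-1])
    k=vision.get_calibration(c); print(c,{a:np.round(b,3) for a,b in k.items()})
    for n in("holder","tile_green_center","tray_green_floor","tray_red_floor","jar","cup","tongs","tile_box"):
        print(n,[(np.round(d["at"],3).tolist(),round(d["score"],2)) for d in models.mark_of(n,c)])
print(telemetry.current_t(),telemetry.current_tool_rot())
E
```

```text
scene {'fx': np.float64(490.026), 'fy': np.float64(490.026), 'cx': np.float64(257.718), 'cy': np.float64(189.612), 'position': array([1.103, 0.721, 1.206]), 'orientation': array([-0.109,  0.317,  0.883, -0.329])}
holder [([0.535, -0.016, 0.002], 0.74), ([0.533, -0.01, 0.034], 0.16)]
tile_green_center [([0.535, -0.008, 0.084], 0.64)]
tray_green_floor [([0.482, 0.476, 0.004], 0.89), ([0.238, 0.306, 0.007], 0.79), ([0.468, 0.237, 0.007], 0.67)]
tray_red_floor [([0.541, -0.283, 0.008], 0.6), ([0.537, -0.005, 0.06], 0.35)]
jar [([0.788, -0.006, -0.0], 0.7), ([0.529, -0.008, 0.042], 0.31)]
cup [([0.735, 0.22, 0.002], 0.68)]
tongs [([0.734, -0.23, -0.003], 0.79)]
tile_box [([0.461, -0.578, 0.006], 0.67)]
top {'fx': np.float64(467.588), 'fy': np.float64(467.588), 'cx': np.float64(251.611), 'cy': np.float64(202.339), 'position': array([ 0.411, -0.045,  1.754]), 'orientation': array([-0.016,  0.712, -0.701,  0.028])}
holder [([0.535, -0.01, -0.003], 0.68)]
tile_green_center [([0.535, -0.007, 0.08], 0.68)]
tray_green_floor [([0.465, 0.237, 0.009], 0.94), ([0.486, 0.474, 0.009], 0.75), ([0.238, 0.304, 0.007], 0.6)]
tray_red_floor [([0.544, -0.279, 0.004], 0.62)]
jar [([0.79, -0.01, 0.001], 0.72)]
cup []
tongs [([0.737, -0.236, 0.001], 0.67)]
tile_box [([0.466, -0.579, 0.003], 0.97), ([0.535, -0.013, 0.002], 0.24)]
0.9 [8.08962941e-06 1.43383223e-01 9.89667243e-01 1.64722611e-05]
```

View pics/top0.png

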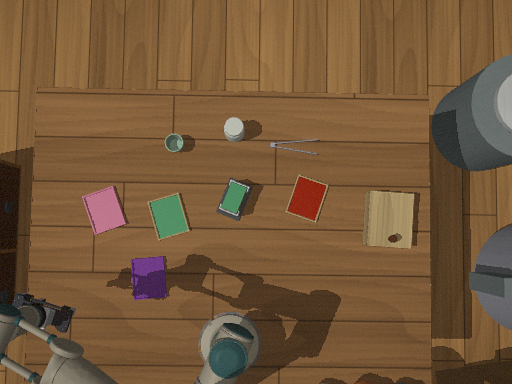

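View pics/scene0.png

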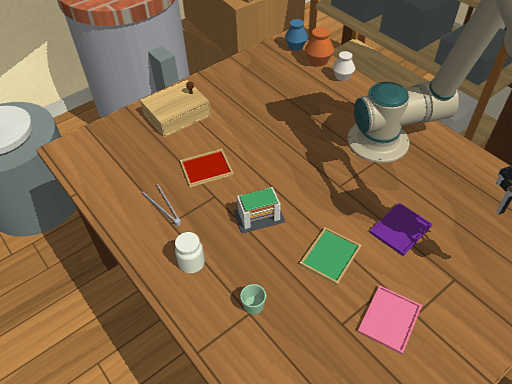

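The top view shows the holder with the green tile at about (235,198), the green tray at (168,216) and the red tray at (307,198). The look-alikes are pink at (104,210) and purple at (149,278). The networks agree with this. Next I measure yaws and the stack height from the lining and tile outlines in both cameras.

```bash
cat > h.py <<'E'
from plant import r, gripper_to, inverse_kinematics, vision, models, telemetry
import cv2, numpy as np
from scipy.spatial.transform import Rotation as R
def cam(c):
    k=vision.get_calibration(c); q=k["orientation"]
    return k, R.from_quat([q[1],q[2],q[3],q[0]]).as_matrix(), np.array(k["position"])
def rays(c,px):
    k,M,p=cam(c); px=np.atleast_2d(px)
    return p,np.c_[(px[:,0]-k["cx"])/k["fx"],(px[:,1]-k["cy"])/k["fy"],np.ones(len(px))]@M.T
def to_plane(c,px,z):
    p,d=rays(c,px); return (p+d*((z-p[2])/d[:,2])[:,None])[:,:2]
def to_px(c,X):
    k,M,p=cam(c); v=(np.array(X)-p)@M
    return v[0]/v[2]*k["fx"]+k["cx"], v[1]/v[2]*k["fy"]+k["cy"]
def rect(c,im,X,col,rad=45):
    """outline of the coloured patch at X, on the plane z=X[2]: centre, (long, short), yaw of the long side"""
    f=im.astype(int); R_,G,B=f[...,0],f[...,1],f[...,2]
    m=((G-R_>25)&(G-B>5)) if col=="green" else ((R_-G>70)&(R_-B>70))
    u,v=map(round,to_px(c,X)); w=np.zeros(m.shape,np.uint8); w[max(v-rad,0):v+rad,max(u-rad,0):u+rad]=1
    n,l,st,ce=cv2.connectedComponentsWithStats((m*w).astype(np.uint8))
    i=1+np.argmax(st[1:,4]); ctr=np.argwhere(l==i)[:,::-1]
    P=to_plane(c,ctr,X[2]); (cx,cy),(a,b),_=rr=cv2.minAreaRect((P*1000).astype(np.float32))
    bx=cv2.boxPoints(rr); e=[bx[1]-bx[0],bx[2]-bx[1]]; e=max(e,key=np.linalg.norm)
    yaw=(np.arctan2(e[1],e[0])+np.pi/2)%np.pi-np.pi/2
    return np.array([cx,cy])/1000,np.round(sorted([a,b])[::-1]),yaw,ce[i],P.mean(0)
def down(yaw):  # tool down, closing line (tool y) across a tile whose long axis is at yaw
    best=None
    for s in(0,np.pi):
        M=R.from_euler("z",yaw+s)*R.from_euler("x",np.pi); x,y,z,w=M.as_quat(); yield np.array([w,x,y,z])
E
python3 - <<'E'
from h import *
T={"greentray":([.467,.237,.006],"green"),"redtray":([.542,-.281,.006],"red"),"tile":([.535,-.008,.088],"green")}
cc={}
for c in("top","scene"):
    im=vision.snapshot(c)
    for n,(X,col) in T.items():
        a=rect(c,im,X,col,22 if n=="tile" else 45); print(c,n,*[np.round(v,4) for v in a])
        if n=="tile": cc[c]=a[3]
(p,d),(q,e)=rays("top",cc["top"]),rays("scene",cc["scene"]); d,e=d[0],e[0]
s=np.linalg.lstsq(np.c_[d,-e],q-p,rcond=None)[0]; print("tri",p+s[0]*d,q+s[1]*e)
print([list(np.round(telemetry.current_wrist_force(),2)) for _ in range(4)])
E
```

```text
top greentray [0.4654 0.2357] [138. 106.] 0.3048 [168.2364 216.0696] [0.4651 0.2359]
top redtray [ 0.541  -0.2805] [137. 107.] -0.3149 [306.8045 198.1245] [ 0.5407 -0.2811]
top tile [ 0.5336 -0.0078] [99. 60.] -0.375 [233.413  197.1522] [ 0.5338 -0.0075]
scene greentray [0.4645 0.2366] [136. 108.] 0.3025 [330.4406 254.7357] [0.4659 0.2378]
scene redtray [ 0.5416 -0.2809] [138. 105.] -0.3184 [205.5043 166.8308] [ 0.5418 -0.2799]
scene tile [ 0.5353 -0.0053] [100.  62.] -0.3741 [258.1305 198.7684] [ 0.5357 -0.0048]
tri [ 0.53401441 -0.00741215  0.08410324] [ 0.53387354 -0.00729021  0.08409562]
[[np.float64(-0.08), np.float64(0.64), np.float64(-0.32)], [np.float64(-0.08), np.float64(0.64), np.float64(-0.32)], [np.float64(-0.08), np.float64(0.64), np.float64(-0.32)], [np.float64(-0.08), np.float64(0.64), np.float64(-0.32)]]
```

```bash
python3 - <<'E'
from h import *
gripper_to(0.0,f_grip=10)
N=r.nose_length; xy=[.5338,-.0074]
c=[(np.linalg.norm(np.array(j)-telemetry.current_joints()),q.tolist()) for q in down(-.3745) if (j:=inverse_kinematics([*xy,.14+N],q)) is not None]
c.sort(key=lambda t:t[0]); print(N,c); q=c[0][1]
r.move_to([*xy,.14+N],q); r.move_l([*xy,.098+N],vel=.1); r.hold(.3)
for z in np.arange(.096,.074,-.0015):
    r.move_l([*xy,z+N],vel=.02); r.hold(.1)
    f=telemetry.current_wrist_force()[2]; print(round(telemetry.current_ee_pos()[2]-N,4),round(f,2))
    if z==.096: f0=f
    if z<.0955 and f-telemetry.current_wrist_force()[2]*0 > 1.0: break
r.move_l([*xy,.12+N],vel=.1); print(telemetry.current_t())
E
```

```text
0.025 [(np.float64(1.8061227675016618), [1.1398869895016663e-17, 0.1861576726114501, 0.9825198832226696, 6.016199150436369e-17]), (np.float64(2.3386310470288216), [6.016199150436369e-17, 0.9825198832226696, -0.18615767261145014, -1.1398869895016666e-17])]
0.096 1.13
0.0945 0.13
0.093 0.27
0.0915 0.4
0.09 -0.09
0.0885 0.41
0.087 0.66
0.0854 0.38
0.084 0.49
0.0825 0.82
0.081 0.74
0.0795 1.08
10.4333
```

Touch and triangulation agree on a stack top of about 85 mm, so I grip with the fingertips about 7.5 mm below that.

```bash
cat >> h.py <<'E'
N=r.nose_length
def near(xyz,yaw):
    c=[(np.abs(np.array(j)-telemetry.current_joints()).max(),q.tolist()) for q in down(yaw) if (j:=inverse_kinematics(xyz,q)) is not None]
    return min(c)[1]
def pick(xy,yaw,ztip):
    gripper_to(.080,f_grip=20); q=near([*xy,.13+N],yaw)
    r.move_to([*xy,.13+N],q); r.move_l([*xy,.10+N],vel=.1); r.move_l([*xy,ztip+N],vel=.03); r.hold(.2)
    gripper_to(.05,f_grip=20); r.hold(.2)
    print("grip",telemetry.current_opening(),telemetry.current_finger_force(),telemetry.current_ee_pos()-np.array([*xy,ztip+N]))
    r.move_l([*xy,ztip+N+.03],vel=.04); r.move_l([*xy,.20+N],vel=.12)
    print("lifted",telemetry.current_opening(),telemetry.current_finger_force(),telemetry.current_t())
E
python3 - <<'E'
from h import *
pick([.5338,-.0074],-.3745,.0775)
a=vision.snapshot("scene"); b=vision.snapshot("top")
cv2.imwrite("pics/l1.png",np.hstack([cv2.resize(a[110:250,180:340],None,fx=2.4,fy=2.4),cv2.resize(b[130:270,160:320],None,fx=2.4,fy=2.4)])[:,:,::-1])
E
```

```text
grip 0.05984868034257807 19.99973952770233 [ 8.96536989e-07 -9.55605494e-05 -7.77090305e-06]
lifted 0.05964729969871961 19.99959647655487 15.9833
```

View pics/l1.png

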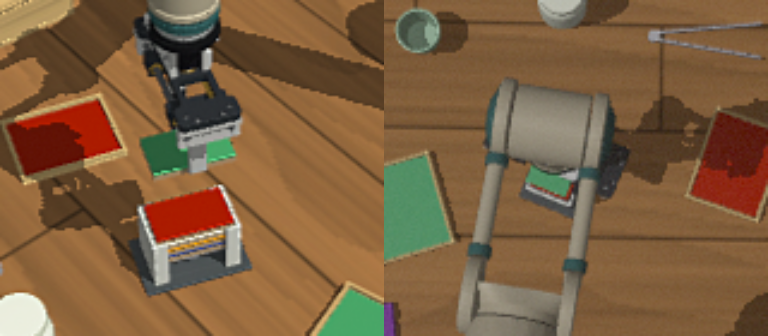

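The scene crop shows the green tile held level at about (185,150). The red tile is on top of the stack at (190,215). I place the green tile now.

```bash
cat >> h.py <<'E'
def place(xy,yaw):
    q=near([*xy,.12+N],yaw); r.move_to([*xy,.12+N],q); r.move_l([*xy,.025+N],vel=.12); r.hold(.2)
    g=r.move_l([*xy,.007+N],vel=.015,guard=2.5); print("contact",g,telemetry.current_ee_pos()[2]-N)
    gripper_to(.070); r.hold(.2); r.move_l([*xy,.05+N],vel=.05); r.move_l([*xy,.15+N],vel=.2)
    print("t",telemetry.current_t())
E
python3 - <<'E'
from h import *
place([.465,.2364],.3036)
r.move_to([.40,.10,.25],near([.40,.10,.25],0))
r.hold(.1)
cc={}
a=vision.snapshot("scene"); b=vision.snapshot("top")
for c,im in(("scene",a),("top",b)):
    x=rect(c,im,[.535,-.008,.085],"red",22); print(c,*[np.round(v,4) for v in x]); cc[c]=x[3]
(p,d),(q,e)=rays("top",cc["top"]),rays("scene",cc["scene"]); d,e=d[0],e[0]
s=np.linalg.lstsq(np.c_[d,-e],q-p,rcond=None)[0]; print("tri",p+s[0]*d,q+s[1]*e,telemetry.current_t())
for c in("scene","top"):print([(np.round(m["at"],4),m["score"]) for m in models.mark_of("tile_green_center",c)],[(np.round(m["at"],4),m["score"]) for m in models.mark_of("tile_red_center",c)])
cv2.imwrite("pics/l2.png",np.hstack([cv2.resize(a[150:300,200:370],None,fx=2.3,fy=2.3),cv2.resize(b[130:280,130:300],None,fx=2.3,fy=2.3)])[:,:,::-1])
E
```

```text
contact True 0.007676061013329606
t 21.5917
scene [ 0.5347 -0.0069] [99. 61.] -0.3864 [257.8792 198.9453] [ 0.5352 -0.0067]
top [ 0.5337 -0.0074] [99. 59.] -0.3773 [233.4469 197.1903] [ 0.5338 -0.0076]
tri [ 0.53395427 -0.0075127   0.0830921 ] [ 0.53437731 -0.00787833  0.08311497] 22.5
[(array([ 0.7379, -0.2329, -0.0034]), 0.71), (array([0.4681, 0.2344, 0.0114]), 0.57)] [(array([ 0.5286, -0.0087,  0.0833]), 0.89)]
[(array([0.4659, 0.2347, 0.0118]), 0.83)] [(array([ 0.536 , -0.0114,  0.0827]), 0.73)]
```

View pics/l2.png

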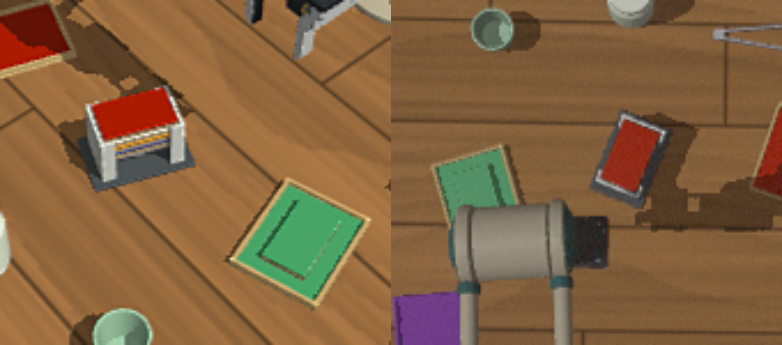

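The green tile lies flat in the green tray. The placing contact shows the real stack top was about 87 mm, so for the red tile I grip 2 mm higher.

```bash
python3 - <<'E'
from h import *
pick([.5339,-.0074],-.378,.0792)
if telemetry.current_opening()>.057:
    place([.541,-.2807],-.3165)
    r.move_to([.40,-.05,.30],near([.40,-.05,.30],0)); r.hold(.3)
a=vision.snapshot("scene"); b=vision.snapshot("top")
for n in("tile_red_center","tile_green_center","tile_white_center","jar","cup","tongs"):
    for c in("scene","top"):print(n,[(np.round(m["at"],3).tolist(),round(m["score"],2)) for m in models.mark_of(n,c)])
print(telemetry.current_t())
cv2.imwrite("pics/l3.png",np.hstack([cv2.resize(a[130:290,170:370],None,fx=2,fy=2),cv2.resize(b[130:290,140:340],None,fx=2,fy=2)])[:,:,::-1])
E
```

```text
grip 0.05962935440915318 19.99995857477188 [-2.77953638e-05 -1.08772611e-04 -1.41957977e-05]
lifted 0.059996823075925826 19.9997279047966 27.85
contact True 0.009780004176814926
t 33.25
tile_red_center [([0.538, -0.282, 0.011], 0.67)]
tile_red_center [([0.543, -0.284, 0.014], 0.56), ([0.534, -0.013, -0.0], 0.3)]
tile_green_center [([0.464, 0.236, 0.014], 0.95)]
tile_green_center [([0.464, 0.236, 0.011], 0.96)]
tile_white_center []
tile_white_center [([0.531, -0.011, 0.082], 0.9)]
jar [([0.786, -0.005, 0.0], 0.67)]
jar [([0.79, -0.007, -0.001], 0.82)]
cup [([0.734, 0.218, 0.001], 0.73)]
cup [([0.736, 0.219, -0.0], 0.73)]
tongs [([0.737, -0.231, -0.002], 0.54)]
tongs [([0.538, -0.011, 0.001], 0.71), ([0.739, -0.233, 0.002], 0.55)]
35.3917
```

View pics/l3.png

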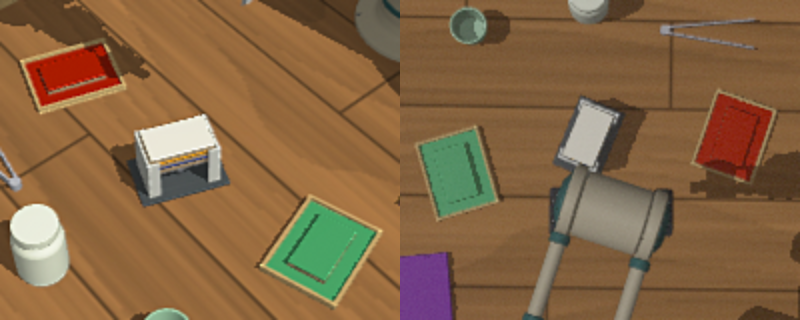

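Both tiles lie flat in their own trays, the red one at crop position (70,75) and the green at (320,250). The white tile has come up level in the holder, and nothing else has moved.

```bash
python3 -c "
from plant import r
print(r.sign_off())"
```

```text
the job is handed in; nothing more can be done
None
```

The green and red tiles each lie flat and released in their own trays, the other three are still in the holder, the jar, cup and tongs are where they started, and the job was handed in at about 35 s (the sign-off gave no verdict).

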